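Free the safety pawl and close the ratchet sample press

ROBOT

A 6-joint arm with a two-finger parallel gripper is mounted at the origin on the work surface. World frame = base frame: x ahead of the robot, y to its left, z up, the work surface at z = 0. Lengths are in m, angles in rad, forces in N, time in s.
With the tool pointing down it reaches from about 0.375 to 0.975 m from the base axis. Payload 3.8 kg.
Tool frame: the origin (TCP) lies on the centre line of the jaws, within the pads' length; the fingertips stand 17 mm ahead of it and the grasp point (between the pads) lies 2 mm behind it (bot.tip_extent is the distance from the TCP to the fingertips, in m); z points along the fingers, y is the line along which they close (so a half turn about z gives the same grasp; the last joint's range is limited). The gripper opens to 85 mm and grips with 20 to 120 N. Pads are 22 mm wide; open, the fingers measure 114 mm over their backs; the gripper's body (76 mm by 85 mm) begins 54 mm behind the grasp point. The pads swing forward as they close: fully open they stand 13 mm farther back than shut.
Start: joints at [1.273, 0.264, 1.604, -0, 1.274, -0.037], TCP at [0.174, 0.652, 0.248] pointing down, gripper open.
Joint ranges: [-2.63, 2.63], [-0.94, 2.18], [0.31, 2.57], [-1.31, 4.45], [0, 2.66], [-2.55, 2.55]. Speed limits (rad/s): [2.57, 2.57, 3.14, 3.14, 3.14, 3.14].

INTERFACE

Orientations are given as a rotation vector (axis times angle).
In Python, from workcell import readout, read_camera, finish_job, bot gives the robot as it stands.
- The arm moves only by the tool jog_arm, never from a script. Its argument "deltas" is one flat list of numbers, 7 for each row, row after row: the shift along the tool's x, y, z in m, then the turn, a rotation vector about the tool's x, y, z in degrees, then the gripper command: -1 is shut, 1 is fully open, values between are in proportion. A call has 1 to 8 rows; each row is the pose to reach, as a shift and turn from the pose commanded when the call began, along the tool's axes at that moment; what a row does not reach only later rows make up. A row lasts 1/10 s, in which the tool goes at most 50 mm and 8.59 degrees, less where a joint would pass 70% of its speed; a pose out of reach is approached as far as the arm can. A call with a gripper value outside its range is refused whole. The fingers move at their own pace and stop on an object; "squeeze" is the grip in N (left out, the last holds). Time passes only in rows, so rows that repeat a pose let the fingers close. It gives the time, the measured TCP pose, the force, the opening and the grip force at its end, in the units of the state.
- readout.read_state(): the state, without advancing time (a new reading comes with each control period).
- read_camera(name): name is "scene" or "side" or "wrist"; returns a dict with "color" (420x560x3 uint8, blue, green, red), "fx", "fy", "cx", "cy" (pixels), "origin" and "attitude" of the camera in the world. Camera axes: x right, y down, z forward; pixel columns grow to the right and rows downward; lengths in m; the calibration is good to about 2 mm. A picture is of the moment at which its call begins. There is no depth.
- finish_job(): hands the job in; it is judged then, once.
The state is a dict: "time": time; "q": joint angles; "joint_vel": joint speeds; "joint_torque": joint torques, N m; "tool_pos": TCP position; "tcp_rot": TCP orientation; "wrist_force": force on the tool from outside, world axes, zero at the start; "torque": the same for the moment, N m; "width": opening from 0.0 (shut) to 1.0 (fully open); "grip_force": force on a finger pad.
Only numpy, scipy, OpenCV 4.12 (cv2) and the standard library are available. Lean on these libraries where they do the work, as an engineer would, in place of code of your own. Each camera call takes 0.05 s, during which the arm holds its last target. There are 200 camera calls.

TASK

Close the small ratchet press on the lab bench: press the red pawl's tail pad all the way down, so that its nose is clear of the ratchet wheel's teeth, then push the blue arm down by its black cross bar, past the teeth, until its rubber foot rests on the brass die. Leave the pawl free and the arm down, and leave the die, the vials and the amber bottle standing where they are.

Things in the scene. Friction and masses are not known exactly. Their poses are not given: they have to be found in the camera images.
- press: The press, screwed down. Grey base plate 250 x 120 x 15 mm, origin at the centre of its underside, z up. Its x axis points from the cross bar towards the pawl's tail; y is level, along hinge, cross bar and pawl pivot. Two side plates (x -25 to 95, y -19 to 19 mm) reach 150 mm above the bench at the hinge, 175 mm at the rear. A steel stage 40 mm high at x = -73, y = 0 carries the die.
- press_arm (a joint): Angle of the blue arm in rad: 0 fully raised (39 degrees above level), growing as it goes down; level, with its rubber foot on the die, at 0.68. Starts between 0 and 0.06. With the pawl engaged a tooth stops it at about 0.1 (it gives a little under a hard push). With the pawl free it turns stiffly, stays where it is left and takes 3 to 7 N straight down on the cross bar.
- press_hinge (a point): Hinge axis of the arm, 120 mm above the bench, at x = 12, y = 0 mm on the press; runs along the press's y. The toothed steel ratchet wheel (60 mm to the tooth tips) turns with the arm about it, outside the side plate at y = -28 mm.
- bar_mid (a point): Middle of the black cross bar at the arm's outer end: round, 22 mm in diameter, 70 mm long, along the press's y, 150 mm from the hinge axis towards the press's -x. The point is on the bar's axis; its top is 11 mm higher. It starts 206 to 214 mm above the bench and ends level with the hinge, 120 mm above it.
- press_pawl (a joint): Angle of the red pawl in rad: 0 engaged (nose in the teeth), growing as its tail pad is pressed down; the nose clears the teeth at about 0.15, the stop is at 0.30; it counts as free above 0.2. Starts between 0 and 0.02. A stiff pivot keeps it where it is left; about 3 N on the pad moves it.
- pawl_pad (a point): Centre of the upper face of the pawl's red tail pad, 30 x 30 mm, 6 mm thick, facing up, 192 to 194 mm above the bench at the start. It lies 55 mm beyond the pawl's pivot along the press's +x, and moves down 16 mm to the stop. Nothing but the base plate's end lies beneath it.
- die_mid (a point): Centre (half-way up) of the loose brass die, an upright cylinder 40 mm in diameter and 45 mm high, 250 g, standing on the stage under the arm's foot; its top is 85 mm above the bench. Not to be moved.
- vial_a_mid (a point): Centre of a loose glass vial with a white cap, 26 mm in diameter, 48 mm high, standing on the bench. Not to be disturbed.
- vial_b_mid (a point): Centre of a loose glass vial with a black cap, 26 mm in diameter, 48 mm high, standing on the bench. Not to be disturbed.
- amber_mid (a point): Centre of a loose amber bottle with a white cap, 46 mm in diameter, 80 mm high, standing on the bench. Not to be disturbed.

How it is judged:
On the way, in this order (a step that is already met when the one before it is completed fails the run):
1. the pawl is pressed free while the arm is still up (value of joint press_pawl above 0.2 rad and value of joint press_arm below 0.2 rad), for 0.2 s.
2. the arm has been pushed down past the teeth until its foot is on the die (value of joint press_arm above 0.65 rad and value of joint press_pawl above 0.17 rad), for 0.2 s.
At the end, for the whole second after the job is handed in: The arm is down and at rest, its foot on the die (arm joint above 0.645 rad; about 0.68 is full contact), the pawl is still free (above 0.17 rad), the die is within 10 mm and each vial and bottle within 20 mm of where it stood (value of joint press_arm above 0.645 rad and value of joint press_pawl above 0.17 rad and velocity of joint press_arm between -0.03 and 0.03 rad/s and distance of die_mid from where it was at the start of the episode below 0.01 m and distance of each of vial_a_mid, vial_b_mid, amber_mid from where it was at the start of the episode below 0.02 m); the robot touches nothing.
It fails at once if the die is moved more than 10 mm, tipped or lifted (distance of die_mid from where it was at the start of the episode above 0.01 m or angle between die_mid's own z axis and vertical above 0.35 rad).
It fails at once if a vial or the amber bottle is moved more than 20 mm, tipped or lifted (distance of any of vial_a_mid, vial_b_mid, amber_mid from where it was at the start of the episode above 0.02 m or angle between any of vial_a_mid, vial_b_mid, amber_mid's own z axis and vertical above 0.35 rad).
It also fails if it takes over 38 s, if anything falls off the work surface, if the arm or the gripper's body presses on something with over 40 N, if the wrist force passes 120 N, or if a joint passes its speed limit or range.

## Working session

There is one attempt and no reset: what is moved stays moved. The work goes in short steps, Python scripts to look and compute and a tool call to move; the robot and the scene stay as the last step left them, time stands still between calls to the robot, and variables do not carry over. Pictures are saved under pics/ and viewed, at most 10 in all, crops included, and the job is handed in when it is done.

Besides the shell and the picture viewer there is one more tool, called after "Call:" as name(argument=value, ...) on one line, values as JSON. jog_arm: Moves the arm, as the interface text tells. Its arguments: {"type":"object","properties":{"deltas":{"type":"array"},"squeeze":{"type":"number"}},"required":["deltas"]}

```bash
mkdir -p pics
python3 - <<'E'
from workcell import readout, read_camera
import cv2,numpy as np
for n in ["scene","side"]:
    c=read_camera(n); cv2.imwrite(f"pics/{n}0.png",c["color"])
    print(n,c["fx"],c["fy"],c["cx"],c["cy"],c["origin"],c["attitude"])
s=readout.read_state();print(s)
E
```

```text
scene 458.64383246337036 458.64383246337036 279.8549216839892 208.34353746730852 [ 0.9173288  -0.32459925  0.65933375] [-2.17202806 -1.00447375  0.4046564 ]
side 471.08984539182904 471.08984539182904 277.9551237651634 212.96561201224614 [ 0.40614043 -0.59457344  0.52772106] [-2.10740615  0.29336636 -0.12953009]
{'time': 0.1, 'q': array([ 1.27308994e+00,  2.64709462e-01,  1.60527103e+00,  2.21678969e-05,
        1.27371633e+00, -3.69145000e-02]), 'joint_vel': array([ 0.00114238,  0.00063175, -0.00333431,  0.00082299, -0.00191672,
       -0.0005191 ]), 'joint_torque': array([ 6.84081551e-04, -5.16703892e+01, -3.68592024e+01,  1.43956629e-05,
        6.33440810e-03, -5.96698123e-05]), 'tool_pos': array([0.17386057, 0.65155591, 0.24704703]), 'tcp_rot': array([-0.40845268, -3.11455092,  0.00325313]), 'wrist_force': array([ 1.57865019, -0.87745538, -0.28136751]), 'torque': array([ 0.0283068 , -0.00162158,  0.05004064]), 'grip_force': 0.0, 'width': 0.99957781031086}
```

View pics/scene0.png

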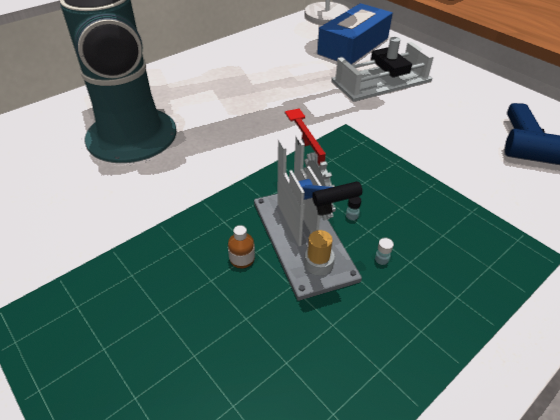

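View pics/side0.png

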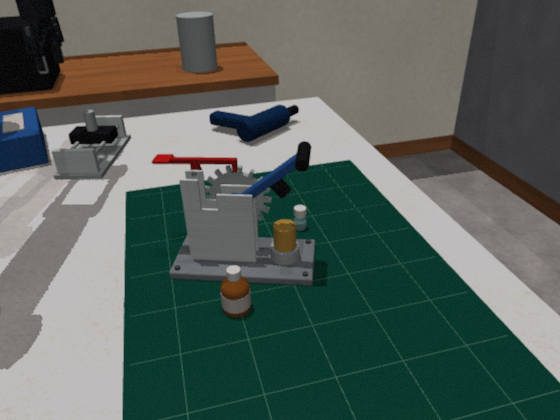

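The scene picture shows the pad at (295,114), the bar from (316,202) to (360,190), the die top at (320,236), the bottle at (241,250), and the vials at (385,250) and (354,210). In the side picture the pad is at (163,159), the bar at (303,156), the near base corners at (175,275) and (314,279), and the bottle at (236,295).

```bash
cat > h.py <<'E'
from workcell import readout, read_camera
import cv2,numpy as np
from scipy.spatial.transform import Rotation as R
C={"scene":(458.644,279.855,208.344,[0.9173288,-0.32459925,0.65933375],[-2.17202806,-1.00447375,0.4046564]),
"side":(471.0898,277.955,212.9656,[0.40614043,-0.59457344,0.52772106],[-2.10740615,0.29336636,-0.12953009])}
def ray(n,p):
    f,cx,cy,o,a=C[n]; d=R.from_rotvec(a).apply([(p[0]-cx)/f,(p[1]-cy)/f,1]); return np.array(o),d/np.linalg.norm(d)
def tri(obs):
    A=0;b=0
    for n,p in obs:
        o,d=ray(n,p);M=np.eye(3)-np.outer(d,d);A=A+M;b=b+M@o
    x=np.linalg.solve(A,b); return x,[np.linalg.norm((np.eye(3)-np.outer(d,d))@(x-o)) for o,d in [ray(*q) for q in obs]]
def onz(n,p,z):
    o,d=ray(n,p); return o+d*(z-o[2])/d[2]
E
python3 - <<'E'
from h import *
np.set_printoptions(precision=4,suppress=True)
for k,a,b in [("pad",(295,114),(163,159)),("bar",(338,196),(303,156)),("dietop",(320,237),(285,226)),("cornRear",(256,198),(175,275)),("cornFront",(304,293),(314,279)),("bottlecap",(240,232),(234,272)),("vialwhite",(386,243),(300,210))]:
    print(k,*tri([("scene",a),("side",b)]))
print("blackvial cap",onz("scene",(354,204),.048))
for p in [(256,198),(304,293),(358,279)]: print(onz("scene",p,.015))
for p in [(175,273),(314,277),(315,240)]: print(onz("side",p,.015))
im=[cv2.imread("pics/scene0.png")[90:220,260:400],cv2.imread("pics/side0.png")[130:220,140:330]]
im=[cv2.resize(i,None,fx=4,fy=4,interpolation=3) for i in im]
cv2.imwrite("pics/c1.png",im[0]);cv2.imwrite("pics/c2.png",im[1])
E
```

```text
pad [0.3984 0.1619 0.1906] [np.float64(0.0013152920776002735), np.float64(0.0013152920776003474)]
bar [0.6132 0.0504 0.2122] [np.float64(0.0010815514716610419), np.float64(0.0010815514716610807)]
dietop [0.5813 0.0577 0.0857] [np.float64(0.0026986497120896685), np.float64(0.0026986497120896824)]
cornRear [0.3843 0.0753 0.015 ] [np.float64(0.006654359743539204), np.float64(0.006654359743539297)]
cornFront [ 0.6124 -0.0034  0.0121] [np.float64(0.004960238212180742), np.float64(0.004960238212180726)]
bottlecap [ 0.4768 -0.03    0.0753] [np.float64(0.0005893804137271415), np.float64(0.0005893804137271503)]
vialwhite [0.6418 0.1652 0.0439] [np.float64(0.0025724612813908736), np.float64(0.002572461281390879)]
blackvial cap [0.5382 0.194  0.048 ]
[0.3774 0.082  0.015 ]
[ 0.61   -0.0001  0.015 ]
[0.649  0.0907 0.015 ]
[0.3879 0.0712 0.015 ]
[ 0.6141 -0.0082  0.015 ]
[0.6509 0.0942 0.015 ]
```

View pics/c1.png

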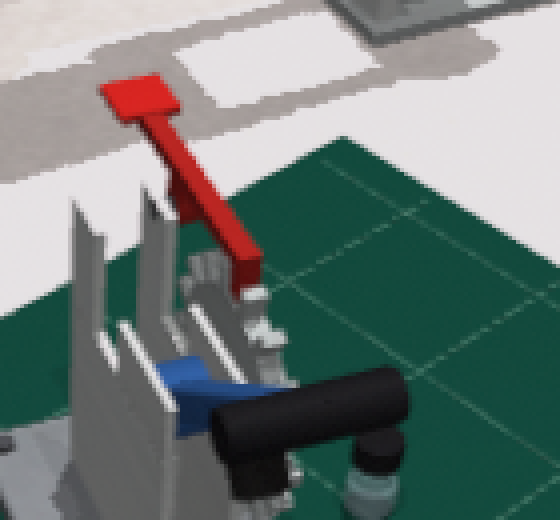

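View pics/c2.png

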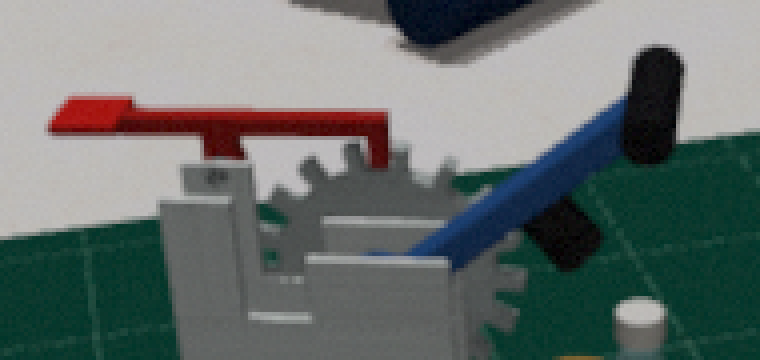

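```bash
cat >> h.py <<'E'
def to(*P):
    s=readout.read_state(); r=R.from_rotvec(s["tcp_rot"]); print("at",s["time"],s["tool_pos"].round(4),"F",s["wrist_force"].round(1),s["width"])
    for p in P: print(p,r.inv().apply(np.array(p)-s["tool_pos"]).round(4))
E
python3 - <<'E'
from h import *
print(R.from_rotvec(readout.read_state()["tcp_rot"]).as_matrix().round(3))
to((.398,.162,.27),(.286,.407,.27))
E
```

```text
[[-0.966  0.258 -0.001]
 [ 0.258  0.966 -0.002]
 [ 0.    -0.002 -1.   ]]
at 0.1 [0.1739 0.6516 0.247 ] F [ 1.6 -0.9 -0.3] 0.99957781031086
(0.398, 0.162, 0.27) [-0.3428 -0.4153 -0.0221]
(0.286, 0.407, 0.27) [-0.1714 -0.2074 -0.0225]
```

Call:
jog_arm(deltas=[-0.03,-0.035,-0.022,0,0,0,-1,-0.062,-0.072,-0.022,0,0,0,-1,-0.094,-0.109,-0.022,0,0,0,-1,-0.125,-0.147,-0.022,0,0,0,-1,-0.156,-0.185,-0.022,0,0,0,-1,-0.187,-0.223,-0.022,0,0,0,-1,-0.218,-0.261,-0.022,0,0,0,-1,-0.248,-0.3,-0.022,0,0,0,-1])

```text
time: 0.9
tool_pos: [0.3365, 0.2964, 0.2699]
tcp_rot: [0.408, 3.115, -0.0]
wrist_force: [1.2, -0.9, 0.0]
width: 0.001
grip_force: 0.0
```

Call:
jog_arm(deltas=[-0.03,-0.037,0,0,0,0,-1,-0.06,-0.075,0,0,0,0,-1,-0.095,-0.115,0,0,0,0,-1,-0.095,-0.115,0,0,0,0,-1,-0.095,-0.115,0,0,0,0,-1,-0.095,-0.115,0,0,0,0,-1])

```text
time: 1.5
tool_pos: [0.398, 0.1633, 0.27]
tcp_rot: [-0.408, -3.114, -0.001]
wrist_force: [0.7, 0.5, -0.9]
width: 0.001
grip_force: 0.0
```

Run:
```python
from h import *
to((.398,.162,.22))
a=cv2.resize(read_camera("scene")["color"][40:230,230:420],(400,400)); b=cv2.resize(read_camera("side")["color"][60:250,120:310],(400,400))
cv2.imwrite("pics/p2.png",np.hstack([a,b]))
```

```text
at 1.5 [0.398  0.1633 0.27  ] F [ 0.7  0.5 -0.9] 0.0013311837181317534
(0.398, 0.162, 0.22) [-0.0004 -0.0013  0.05  ]
```

View pics/p2.png

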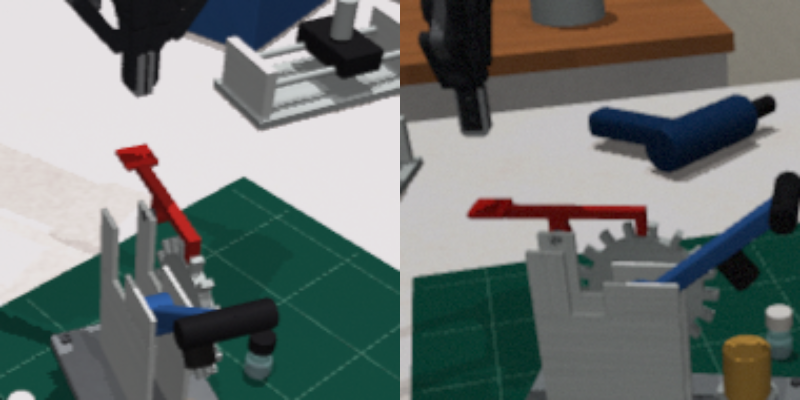

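The closed fingertips hang at crop pixel (145,92) in scene and (478,132) in side, above the pad at (137,157) and (490,208). Next I descend and press.

Call:
jog_arm(deltas=[0,0,0.025,0,0,0,-1,0,0,0.05,0,0,0,-1,0,0,0.056,0,0,0,-1,0,0,0.06,0,0,0,-1,0,0,0.064,0,0,0,-1,0,0,0.067,0,0,0,-1])

```text
time: 2.2
tool_pos: [0.3983, 0.1639, 0.2048]
tcp_rot: [-0.407, -3.115, -0.002]
wrist_force: [-6.0, 1.8, 5.1]
width: 0.002
grip_force: 3.2
```

Call:
jog_arm(deltas=[0,0,0.003,0,0,0,-1,0,0,0.005,0,0,0,-1,0,0,0.006,0,0,0,-1,0,0,0.007,0,0,0,-1,0,0,0.007,0,0,0,-1])

```text
time: 2.7
tool_pos: [0.398, 0.164, 0.1978]
tcp_rot: [-0.408, -3.114, -0.003]
wrist_force: [-4.6, 2.0, 4.5]
width: 0.002
grip_force: 2.5
```

Call:
jog_arm(deltas=[0,0,0.001,0,0,0,-1,0,0,0.002,0,0,0,-1,0,0,0.003,0,0,0,-1,0,0,0.004,0,0,0,-1,0,0,0.004,0,0,0,-1])

```text
time: 3.2
tool_pos: [0.398, 0.1642, 0.1959]
tcp_rot: [-0.408, -3.114, -0.004]
wrist_force: [-12.7, 1.0, 16.4]
width: -0.001
grip_force: 9.6
```

Call:
jog_arm(deltas=[0,0,0.001,0,0,0,-1,0,0,0.001,0,0,0,-1])

```text
time: 3.4
tool_pos: [0.398, 0.1643, 0.1957]
tcp_rot: [-0.408, -3.114, -0.004]
wrist_force: [-14.3, 0.9, 21.9]
width: -0.003
grip_force: 12.1
```

At the stop (22 N). Lifting off, then over to the bar.

Call:
jog_arm(deltas=[0,0,-0.02,0,0,0,-1,0,0,-0.06,0,0,0,-1,0,0,-0.095,0,0,0,-1,0,0,-0.1,0,0,0,-1,0,0,-0.1,0,0,0,-1])

```text
time: 3.9
tool_pos: [0.3999, 0.1635, 0.294]
tcp_rot: [0.407, 3.11, 0.004]
wrist_force: [-0.4, -0.1, 0.4]
width: -0.003
grip_force: 0.0
```

Run:
```python
from h import *
to((.614,.05,.29))
a=cv2.resize(read_camera("scene")["color"][90:230,260:400],(400,400),interpolation=3); b=cv2.resize(read_camera("side")["color"][120:260,140:330],(400,295),interpolation=3)
cv2.imwrite("pics/p3.png",np.hstack([a,np.vstack([b,np.zeros((105,400,3),np.uint8)])]))
```

```text
at 3.9 [0.3999 0.1635 0.294 ] F [-0.4 -0.1  0.4] -0.0031654634878462156
(0.614, 0.05, 0.29) [-0.236  -0.0545  0.005 ]
```

View pics/p3.png

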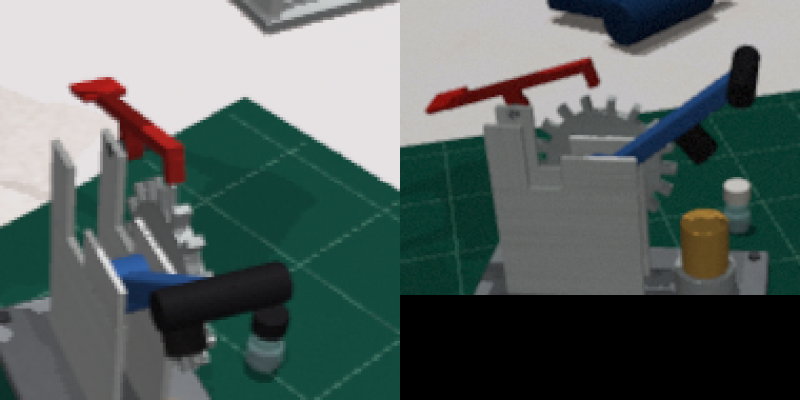

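The pawl is tilted about 16° with its nose, at crop (595,80) in side, well clear of the wheel; the arm is still up.

Call:
jog_arm(deltas=[-0.045,-0.01,0.005,0,0,0,-1,-0.092,-0.02,0.005,0,0,0,-1,-0.139,-0.03,0.005,0,0,0,-1,-0.186,-0.042,0.005,0,0,0,-1,-0.236,-0.054,0.005,0,0,0,-1,-0.236,-0.054,0.025,0,0,0,-1,-0.236,-0.054,0.035,0,0,0,-1,-0.236,-0.054,0.035,0,0,0,-1])

```text
time: 4.8
tool_pos: [0.6098, 0.0497, 0.2517]
tcp_rot: [-0.408, -3.107, 0.002]
wrist_force: [0.2, -0.2, 0.4]
width: 0.003
grip_force: 0.0
```

Run:
```python
from h import *
# bar centre path in world from the press pose (centre .5125,.0846; x axis 161.3 deg)
c=np.array([.5125,.0846]);ux=np.array([-.947,.321])
P=[]
for q in [0.03,.15,.25,.35,.45,.55,.62,.66,.68]:
    t=.68-q; x=.012-.15*np.cos(t); z=.12+.15*np.sin(t); P.append((*(c+ux*x).round(4),round(z+.011+.017,4)))
to(*P)
```

```text
at 4.8 [0.6098 0.0497 0.2517] F [ 0.2 -0.2  0.4] 0.00347793622790334
(np.float64(0.6142), np.float64(0.0501), np.float64(0.2388)) [-0.0043  0.0015  0.0129]
(np.float64(0.6237), np.float64(0.0469), np.float64(0.2238)) [-0.0144  0.0009  0.0278]
(np.float64(0.6303), np.float64(0.0447), np.float64(0.2105)) [-0.0215  0.0005  0.0411]
(np.float64(0.6355), np.float64(0.0429), np.float64(0.1966)) [-0.0271  0.0001  0.0549]
(np.float64(0.6394), np.float64(0.0416), np.float64(0.1822)) [-0.0313 -0.0001  0.0693]
(np.float64(0.642), np.float64(0.0407), np.float64(0.1674)) [-0.0341 -0.0002  0.0841]
(np.float64(0.6429), np.float64(0.0404), np.float64(0.157)) [-0.0352 -0.0003  0.0945]
(np.float64(0.6432), np.float64(0.0403), np.float64(0.151)) [-0.0355 -0.0003  0.1005]
(np.float64(0.6432), np.float64(0.0403), np.float64(0.148)) [-0.0355 -0.0003  0.1035]
```

Call:
jog_arm(deltas=[0,0,0.006,0,0,0,-1,-0.002,0.001,0.012,0,0,0,-1,-0.006,0.001,0.018,0,0,0,-1,-0.011,0.001,0.024,0,0,0,-1,-0.014,0,0.03,0,0,0,-1,-0.017,0,0.036,0,0,0,-1,-0.02,0,0.041,0,0,0,-1])

```text
time: 5.5
tool_pos: [0.6333, 0.0443, 0.2177]
tcp_rot: [0.407, 3.111, -0.001]
wrist_force: [-0.4, -2.2, 7.7]
width: 0.002
grip_force: 3.6
```

Run:
```python
from h import *
to((.6303,.0447,.2105),(.6355,.0429,.1966),(.6394,.0416,.1822),(.642,.0407,.1674),(.6429,.0404,.157),(.6432,.0403,.148))
a=cv2.resize(read_camera("scene")["color"][90:230,260:400],(400,400),interpolation=3); b=cv2.resize(read_camera("side")["color"][100:240,180:370],(400,295),interpolation=3)
cv2.imwrite("pics/p4.png",np.hstack([a,np.vstack([b,np.zeros((105,400,3),np.uint8)])]))
```

```text
at 5.5 [0.6333 0.0443 0.2177] F [-0.4 -2.2  7.7] 0.0019028398254223797
(0.6303, 0.0447, 0.2105) [ 0.003  -0.0004  0.0072]
(0.6355, 0.0429, 0.1966) [-0.0024 -0.0008  0.0211]
(0.6394, 0.0416, 0.1822) [-0.0064 -0.0011  0.0355]
(0.642, 0.0407, 0.1674) [-0.0091 -0.0013  0.0503]
(0.6429, 0.0404, 0.157) [-0.01   -0.0013  0.0607]
(0.6432, 0.0403, 0.148) [-0.0103 -0.0014  0.0697]
```

View pics/p4.png

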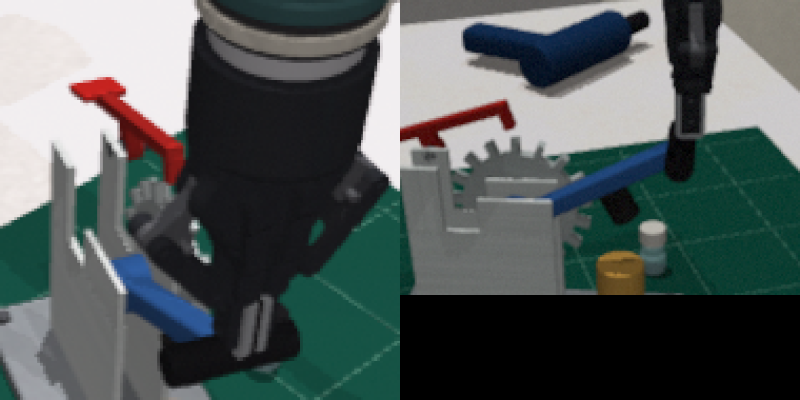

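The fingertips sit on the bar near crop (255,340) in scene and the arm is moving down, with the pawl still free.

Call:
jog_arm(deltas=[0,0,0.007,0,0,0,-1,-0.001,0,0.014,0,0,0,-1,-0.002,-0.001,0.021,0,0,0,-1,-0.004,-0.001,0.028,0,0,0,-1,-0.006,-0.001,0.035,0,0,0,-1,-0.007,-0.001,0.042,0,0,0,-1,-0.009,-0.001,0.048,0,0,0,-1,-0.009,-0.001,0.048,0,0,0,-1])

```text
time: 6.4
tool_pos: [0.644, 0.0408, 0.1701]
tcp_rot: [0.407, 3.106, 0.001]
wrist_force: [4.1, -1.3, 4.8]
width: 0.007
grip_force: 2.3
```

Call:
jog_arm(deltas=[0,0,0.005,0,0,0,-1,0,0,0.01,0,0,0,-1,0,0,0.014,0,0,0,-1,0,0,0.017,0,0,0,-1,0,0,0.019,0,0,0,-1,0,0,0.019,0,0,0,-1])

```text
time: 7.0
tool_pos: [0.6438, 0.0411, 0.1512]
tcp_rot: [0.407, 3.106, 0.001]
wrist_force: [3.5, -1.1, 5.8]
width: 0.0
grip_force: 2.5
```

Call:
jog_arm(deltas=[0,0,0.001,0,0,0,-1,0,0,0.002,0,0,0,-1,0,0,0.003,0,0,0,-1,0,0,0.003,0,0,0,-1])

```text
time: 7.4
tool_pos: [0.6439, 0.0411, 0.1484]
tcp_rot: [0.407, 3.106, 0.001]
wrist_force: [3.8, -1.4, 5.0]
width: -0.001
grip_force: 2.7
```

Expected end is at about 0.148; no force rise yet, so I go on in small steps.

Call:
jog_arm(deltas=[0,0,0.001,0,0,0,-1,0,0,0.002,0,0,0,-1,0,0,0.002,0,0,0,-1])

```text
time: 7.7
tool_pos: [0.644, 0.0411, 0.1478]
tcp_rot: [0.406, 3.106, 0.001]
wrist_force: [1.2, -1.8, 11.7]
width: 0.001
grip_force: 5.7
```

Call:
jog_arm(deltas=[0,0,0.001,0,0,0,-1,0,0,0.001,0,0,0,-1,0,0,0.001,0,0,0,-1])

```text
time: 8.0
tool_pos: [0.6441, 0.0411, 0.1477]
tcp_rot: [0.406, 3.105, 0.001]
wrist_force: [-0.8, -2.2, 15.9]
width: 0.001
grip_force: 7.6
```

The force rise at 0.1477 shows the foot is on the die. I lift off straight up and check.

Call:
jog_arm(deltas=[0,0,0,0,0,0,-1,0,0,-0.01,0,0,0,-1,0,0,-0.04,0,0,0,-1,0,0,-0.08,0,0,0,-1,0,0,-0.12,0,0,0,-1,0,0,-0.12,0,0,0,-1])

```text
time: 8.6
tool_pos: [0.6439, 0.0417, 0.2703]
tcp_rot: [0.406, 3.103, 0.003]
wrist_force: [0.5, -0.4, 1.0]
width: -0.006
grip_force: 0.0
```

Run:
```python
from h import *
to()
a=cv2.resize(read_camera("scene")["color"][90:300,220:430],(400,400),interpolation=3); b=cv2.resize(read_camera("side")["color"][120:330,140:350],(400,400),interpolation=3)
cv2.imwrite("pics/p5.png",np.hstack([a,b]))
```

```text
at 8.6 [0.6439 0.0417 0.2703] F [ 0.5 -0.4  1. ] -0.006315051589039274
```

View pics/p5.png

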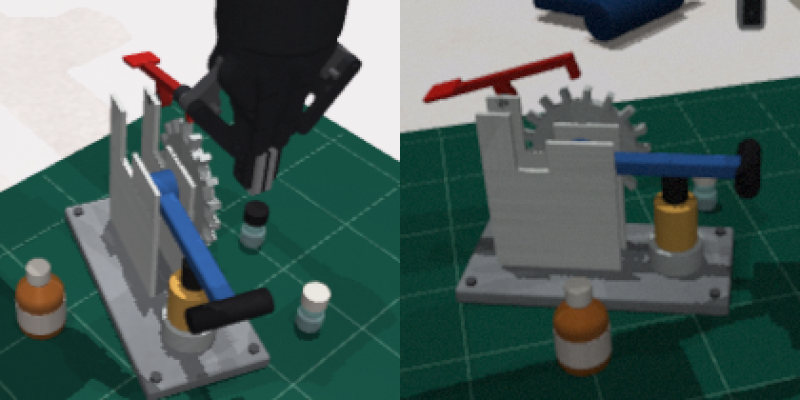

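The arm is level with its foot on the die at side crop (675,190). The pawl is free with its nose at (572,65), the vials and bottle still stand, and the gripper is clear.

```bash
python3 -c "
from workcell import finish_job
print(finish_job())"
```

```text
the job is handed in; nothing more can be done
None
```

The press is closed and the job is handed in: the last pictures show the arm level with its foot on the die, the pawl free, the die, vials and bottle standing and the robot clear, but the hand-in returned no verdict.

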